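# Square a glass block into the corner jig

## Robot

A 7-joint arm with a two-finger parallel gripper is mounted at the origin on the work surface. World frame = base frame: x ahead of the robot, y to its left, z up, the work surface at z = 0. Lengths are in mm, angles in rad, forces in N, time in s.
With the tool pointing down it reaches from about 400 to 900 mm from the base axis. Payload 5.5 kg.
Tool frame: the origin (TCP) lies at the very end of the fingers, on their centre line; the grasp point (between the pads) lies 19 mm behind it (arm.hold_point_z is the distance from the TCP to the grasp point, in mm); y points along the fingers, x is the direction in which the jaws open and shut, and the axes are right-handed (so a half turn about y gives the same grasp; the last joint's range is limited). The gripper opens to 85 mm and grips with 20 to 120 N. Pads are 22 mm wide; open, the fingers measure 114 mm over their backs; the gripper's body (76 mm by 85 mm) begins 54 mm behind the grasp point. The pads swing forward as they close: fully open they stand 13 mm farther back than shut.
Start: joints at [-0.929, 0.501, -0.427, 1.55, 0.221, 1.138, -0.21], TCP at [240.337, 603.935, 231.31] pointing down, gripper open.
Joint ranges: [-2.88, 2.88], [-0.31, 2.03], [-1.54, 1.56], [0.2, 2.42], [-1.41, 4.55], [0.19, 2.02], [-2.57, 2.57]. Speed limits (rad/s): [2.57, 2.57, 3.14, 3.14, 3.14, 3.14, 3.14].

## Interface

Orientations are given as a unit quaternion [w, x, y, z].
In Python, from cell import arm gives the robot as it stands. Calls block until the motion is done:
- arm.goto(position, orientation): joint-space move of the TCP to a pose.
- arm.move_straight(position, orientation=None, feed=150): straight line of the TCP; orientation=None keeps the orientation; feed is the mean speed in mm/s.
- arm.movej(angles): joint-space move.
- arm.gripper_to(opening, strength=None): finger opening in mm; strength is the grip in N (None keeps the last); returns when the fingers have stopped.
- arm.hold(seconds).
- arm.ik(position, orientation): joint angles nearest the present ones, or None.
- arm.observe(): the state.
- arm.grab_frame(name): name is "side" or "top"; returns a dict with "pixels" (400x640x3 uint8, red, green, blue), "fx", "fy", "cx", "cy" (pixels), "rvec" (rotation vector, rad) and "tvec" (3), from world to camera coordinates, as OpenCV has them. Camera axes: x right, y down, z forward; pixel columns grow to the right and rows downward; lengths in mm; the calibration is good to about 2 mm. A picture is of the moment at which its call begins. There is no depth.
A pose or a line that the arm cannot do raises arm.MotionError and nothing moves.
- arm.job_done(): hands the job in, once; it reports no verdict.
Trained networks look in a picture, given as the dict that the camera call returned (one of the last four; its "shot" number tells which), for a name from the list of things; names that differ only in an ending like _2 or _b are one class to them, and where a whole thing is asked for, a point or a joint stands for the part that bears it (a point fixed in the world has none). Each returns a list of dicts, best first, with "score" (0 to 1); they miss things now and then, are a little off and sometimes report something else, mostly with a low value. They report only what shows in the picture. A call takes as long as a camera call. They do not tell look-alikes from the thing itself.
- arm.recognise(label, picture): "centre" ([x, y, z] in mm, in world coordinates, good to about 4 mm: the middle of the surface that is visible of it).
- arm.silhouettes(label, picture): "pixels" (400x640 bool, what is visible of it).
- arm.spot_point(label, picture): "centre" ([x, y, z] in mm, in world coordinates, good to about 4 mm: a listed point, or the origin of a listed thing).
The state is a dict: "t": time; "joint_positions": joint angles; "qd": joint speeds; "joint_torque": joint torques, N m; "tool_pos": TCP position; "tcp_rot": TCP orientation; "contact_force": force on the tool from outside, world axes, zero at the start; "moment": the same for the moment, N m; "width": finger opening in mm.
Only numpy, scipy, OpenCV 4.12 (cv2) and the standard library are available. Lean on these libraries where they do the work, as an engineer would, in place of code of your own. Each camera call takes 0.05 s, during which the arm holds its last target.

## Task

Slide the blue glass block across the bench, without lifting it, onto the cork pad of the corner jig, and bring it into the corner so that a long side lies flush along the steel rail and an end butts against the brass stop. Press it gently but surely against both stops at once, and finish while still holding it pressed there, as for marking out; do not let go. Leave the two tumblers, the dressing stone and the pencil where they are.

Things in the scene. Friction and masses are not known exactly. Their poses are not given: they have to be found in the camera images.
- block: solid opaque cobalt-blue glass block, 90 mm long (its x) x 56 mm wide (its y) x 42 mm high, 0.4 to 0.7 kg, with pale ground lines on its top; loose, lying flat on the bench; it slides on bench, cork and stops with a friction coefficient of about 0.35. Origin at the centre of its underside. Both ends and both long sides are alike. It can be gripped across its 56 mm width, from above
- jig: corner jig fixed to the bench, which is at z = 0. Origin at the inner corner where its two stops meet, at bench level; z up. The block belongs in the quadrant of negative x and negative y. The cork pad there, 150 mm (x) x 105 mm (y) from the corner, is flush with the bench, so that the block slides onto it without a step
- long_rail: the jig's long stop, a fixed steel bar 12 mm high (bolt heads to 15 mm), 24 mm wide, 150 mm long; origin and axes as the jig. Its stop face is the jig's plane y = 0, from x = -150 mm to 0; the bar lies on the +y side. A long side of the block goes against it
- end_stop: the jig's short stop, a fixed brass bar 12 mm high (bolt heads to 15 mm), 24 mm wide, 80 mm long; origin and axes as the jig. Its stop face is the jig's plane x = 0, from y = -80 mm to 0; the bar lies on the +x side. An end of the block goes against it
- seat (a point): point at bench level on the cork pad where the block's origin is when the block is home in the corner: 45 mm from the end stop's face and 28 mm from the long rail's face; axes as the jig
- tumbler_a: clear glass tumbler standing upside down behind the long rail, 70 mm across at the foot, 88 mm high; origin at the centre of its foot. Leave alone
- tumbler_b: a like tumbler, upside down, on the robot's right beyond the block. Leave alone
- stone: brick-red dressing stone, 25 x 100 x 22 mm, lying on the far side of the bench; origin under its centre. Leave alone
- pencil: flat yellow marking pencil, 144 x 14 x 9 mm, lying on the far right of the bench; origin under its centre. Leave alone
There are look-alikes about, which are no part of the job. Of the things shaped like the block, the blue one is meant.

How it is judged (in metres and radians):
On the way:
1. the block has been slid onto the cork pad: its centre is over the pad, flat on the surface (x of block in the frame of jig between -0.15 and -0.02 m and y of block in the frame of jig between -0.105 and -0.01 m and height (world z) of block below 0.005 m and angle between block's own z axis and vertical below 0.05 rad), for 0.1 s.
At the end, for the whole second after the job is handed in: The robot is still holding or pushing the block, which lies flat on the surface in the corner, within 4 mm of home in each direction and 0.05 rad of square, at rest, pressed against the long rail and against the end stop with 1.5 to 40 N each (contact force between block and long_rail between 1.5 and 40 N and contact force between block and end_stop between 1.5 and 40 N and (contact force between block and the fingers above 1 N or contact force between block and the arm above 1 N) and x of block in the frame of jig between -0.049 and -0.041 m and y of block in the frame of jig between -0.032 and -0.024 m and angle between the x axis of block and the x axis of jig, either way round below 0.05 rad and linear speed of block below 0.02 m/s and height (world z) of block below 0.005 m and angle between block's own z axis and vertical below 0.05 rad); the arm keeps its last pose, push and grip.
It fails at once if the block is lifted (its underside's centre more than 12 mm up) or tipped by more than 0.25 rad (height (world z) of block above 0.012 m or angle between block's own z axis and vertical above 0.25 rad).
It fails at once if the block is rammed against a stop with more than 80 N (contact force between block and long_rail above 80 N or contact force between block and end_stop above 80 N).
It fails at once if a tumbler, the stone or the pencil is moved by more than 20 mm or knocked over (distance of any of tumbler_a, tumbler_b, stone, pencil from where it was at the start of the episode above 0.02 m or angle between any of tumbler_a, tumbler_b, stone, pencil's own z axis and vertical above 0.35 rad).
It also fails if it takes over 61 s, if anything falls off the work surface, if the arm or the gripper's body presses on something with over 40 N, if the wrist force passes 120 N, or if a joint passes its speed limit or range.

## Working session

There is one attempt and no reset: what is moved stays moved. The work goes in short steps, each a Python script; the robot and the scene stay as the last script left them, time stands still between calls to the robot, and variables do not carry over. Pictures are saved under pics/ and viewed, and the job is handed in when it is done.

```bash
ls; mkdir -p pics
python3 - <<'E'
from cell import arm
import cv2,numpy as np
o=arm.observe();print({k:np.round(v,3).tolist() for k,v in o.items()})
for n in("top","side"):
    f=arm.grab_frame(n);cv2.imwrite(f"pics/{n}0.png",f["pixels"][:,:,::-1])
    print(n,f["fx"],f["cx"],f["cy"],f["rvec"],f["tvec"])
    for l in("block","jig","long_rail","end_stop","seat","tumbler_a","stone","pencil"):
        try:
            for fn in(arm.spot_point,arm.recognise):
                print(l,fn.__name__,[(np.round(d["centre"]).tolist(),round(d["score"],2)) for d in fn(l,f)])
        except Exception as e: print(l,e)
E
```

```text
pics
{'t': 0.0, 'joint_positions': [-0.929, 0.502, -0.427, 1.551, 0.221, 1.138, -0.21], 'qd': [0.0, 0.0, 0.0, 0.001, 0.0, 0.002, 0.001], 'joint_torque': [0.0, -56.951, -5.816, -28.095, 0.011, 0.012, -0.0], 'tool_pos': [240.162, 603.272, 230.256], 'tcp_rot': [-0.585, 0.586, 0.396, -0.398], 'contact_force': [-0.365, -0.295, -0.0], 'moment': [0.024, 0.046, -0.043], 'width': 85.626}
top 363.93679373648916 318.37862885891855 195.86429118859266 [ 2.15177883 -2.09054664  0.22416893] [-78.87816843 576.38915618 853.14722499]
block call [([521.0, -224.0, -0.0], 0.96), ([655.0, -237.0, -4.0], 0.86), ([635.0, -65.0, 1.0], 0.7), ([373.0, -303.0, 1.0], 0.56)]
block call [([630.0, -68.0, 41.0], 0.92), ([652.0, -236.0, 42.0], 0.91), ([518.0, -227.0, 42.0], 0.7), ([375.0, -296.0, 45.0], 0.68)]
jig call [([580.0, 108.0, 1.0], 0.96)]
jig call [([504.0, 88.0, -0.0], 0.92)]
long_rail call [([582.0, 116.0, 2.0], 0.58)]
long_rail call [([511.0, 145.0, 9.0], 0.75)]
end_stop call []
end_stop call [([583.0, 68.0, 7.0], 0.64)]
seat call [([531.0, 96.0, -1.0], 0.57), ([580.0, 111.0, -5.0], 0.51)]
seat call [([5
[... 893 characters left out ...]
, 1.0], 0.79), ([757.0, -95.0, -2.0], 0.4)]
long_rail call [([510.0, 150.0, 13.0], 0.89)]
end_stop call [([580.0, 110.0, -0.0], 0.75)]
end_stop call [([582.0, 75.0, 14.0], 0.51)]
seat call [([527.0, 98.0, 3.0], 0.87), ([583.0, 113.0, -1.0], 0.73)]
seat call [([506.0, 99.0, 1.0], 0.74)]
tumbler_a call [([482.0, -413.0, 1.0], 0.78), ([582.0, 245.0, -1.0], 0.67)]
tumbler_a call [([578.0, 267.0, 62.0], 0.89), ([486.0, -388.0, 51.0], 0.66)]
stone call [([758.0, -95.0, -1.0], 0.53)]
stone call [([754.0, -81.0, 19.0], 0.78), ([523.0, -208.0, 37.0], 0.58)]
pencil call [([581.0, 248.0, -3.0], 0.66), ([719.0, -340.0, -0.0], 0.53), ([528.0, 99.0, 1.0], 0.49)]
pencil call [([724.0, -336.0, 13.0], 0.52)]
```

View pics/top0.png

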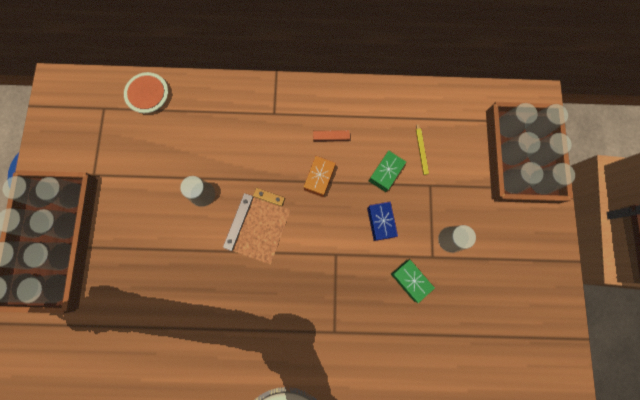

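View pics/side0.png

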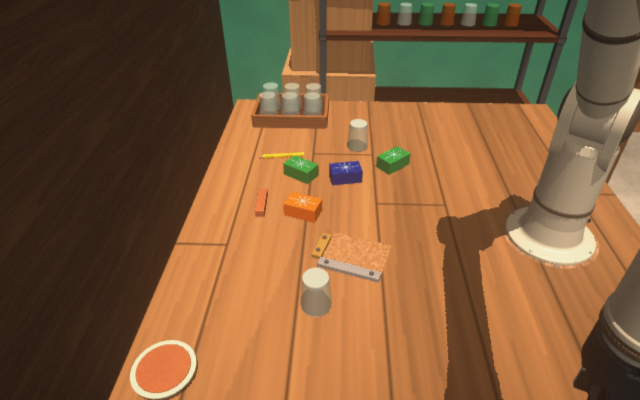

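In the top picture the block-shaped candidates are blue (383,221), green (388,171), green (413,281) and orange (320,176). The blue one is meant, near world (521,-225). The jig corner is near pixel (252,200). Next I'll fit poses to the masks.

```bash
cat > h.py <<'E'
import cv2,numpy as np
from scipy.optimize import minimize
def K(f): return np.array([[f["fx"],0,f["cx"]],[0,f["fy"],f["cy"]],[0,0,1.]])
def proj(f,P): return cv2.projectPoints(np.asarray(P,float).reshape(-1,1,3),np.array(f["rvec"],float),np.array(f["tvec"],float),K(f),None)[0].reshape(-1,2)
def box(pose,x0,x1,y0,y1,z0,z1):
    x,y,a=pose;c,s=np.cos(a),np.sin(a)
    return np.array([[x+c*u-s*v,y+s*u+c*v,w] for u in(x0,x1) for v in(y0,y1) for w in(z0,z1)])
S=8
def render(f,B):
    p=cv2.convexHull((proj(f,B)).astype(np.float32)).reshape(-1,2)
    m=np.zeros((400*4,640*4),np.uint8); cv2.fillConvexPoly(m,np.round((p+0.5)*4*16-8).astype(np.int32),255,cv2.LINE_8,4)
    return cv2.resize(m,(640,400),interpolation=cv2.INTER_AREA)/255.
def fit(items,p0):
    # items: (frame,boxdims,mask)
    def cost(p):
        return sum(np.abs(render(f,box((p[0],p[1],p[2]/100),*d))-m).sum() for f,d,m in items)
    best=None
    for da in(-10,0,10):
        q=np.array([p0[0],p0[1],p0[2]*100+da])
        r=minimize(cost,q,method="Nelder-Mead",options=dict(initial_simplex=[q,q+[6,0,0],q+[0,6,0],q+[0,0,10]],xatol=.05,fatol=.05,maxiter=400))
        if best is None or r.fun<best.fun: best=r
    return best.x[0],best.x[1],best.x[2]/100,best.fun
BLK=(-45,45,-28,28,0,42)
def blue(f):
    h=cv2.cvtColor(f["pixels"],cv2.COLOR_RGB2HSV)
    m=((h[...,0]>108)&(h[...,0]<132)&(h[...,1]>130)).astype(np.uint8)
    m=cv2.morphologyEx(m,cv2.MORPH_CLOSE,np.ones((7,7)))
    return m
def biggest(m,near=None):
    n,l,s,c=cv2.connectedComponentsWithStats(m.astype(np.uint8))
    if near is None: i=1+np.argmax(s[1:,4])
    else: i=1+np.argmin(np.hypot(*(c[1:]-near).T)+1e3*(s[1:,4]<100))
    return (l==i).astype(float)
E
python3 - <<'E'
from cell import arm
from h import *
F={n:arm.grab_frame(n) for n in("top","side")}
M={}
for n,f in F.items():
    ctr=proj(f,[[521,-225,21]])[0]
    M[n]=biggest(blue(f),ctr); print(n,ctr,M[n].sum())
its=[(F[n],BLK,M[n]) for n in F]
for s in (its[:1],its[1:],its): print("blk",np.round(fit(s,(521,-225,.1)),3))
R=[]
for n,f in F.items():
    for l,d in(("long_rail",(-150,0,0,24,0,12)),("end_stop",(0,24,-80,0,0,12))):
        for r in arm.silhouettes(l,f)[:2]:
            m=r["pixels"]; print(n,l,round(r["score"],2),m.sum(),np.argwhere(m).mean(0)[::-1])
        r=arm.silhouettes(l,f)
        if r: R.append((f,d,r[0]["pixels"].astype(float),n,l))
np.save("pics/R.npy",np.array([(x[3],x[4],x[2]) for x in R],object),allow_pickle=True)
for s in [[x] for x in R]+[[x for x in R if x[3]==n] for n in F]+[R]:
    print([(x[3],x[4]) for x in s],np.round(fit([x[:3] for x in s],(580,110,-.3)),3))
for n,f in F.items():
    c=proj(f,[[521,-225,21],[550,90,0]])
    im=f["pixels"][:,:,::-1]; out=[]
    for p in c:
        u,v=np.clip(p.astype(int),[40,40],[600,360]); out.append(cv2.resize(im[v-40:v+40,u-40:u+40],(400,400),interpolation=cv2.INTER_CUBIC))
    cv2.imwrite(f"pics/crop_{n}.png",np.hstack(out)); print(n,c)
E
```

```text
top [380.71448868 222.43383067] 720.0
side [345.90951924 172.97195909] 264.0
blk [ 5.23845e+02 -2.27972e+02  2.13000e-01  1.96455e+02]
blk [ 5.22210e+02 -2.79409e+02 -4.00000e-03  3.93435e+02]
blk [ 5.24575e+02 -2.28016e+02  9.00000e-02  6.51055e+02]
top long_rail 0.88 594 [238.28451178 220.24242424]
top end_stop 0.87 231 [268.55411255 196.4025974 ]
top end_stop 0.69 3251 [257.58781913 225.25930483]
side long_rail 0.6 710 [350.26478873 269.16478873]
side end_stop 0.7 243 [321.11111111 245.10288066]
side end_stop 0.23 1294 [315.39644513 292.53400309]
[('top', 'long_rail')] [ 5.84609e+02  1.10311e+02 -3.10000e-01  5.14120e+01]
[('top', 'end_stop')] [ 5.85523e+02  1.09862e+02 -3.51000e-01  7.19410e+01]
[('side', 'long_rail')] [ 5.80430e+02  1.11962e+02 -2.89000e-01  5.97370e+01]
[('side', 'end_stop')] [ 5.79353e+02  1.07922e+02 -2.64000e-01  4.98940e+01]
[('top', 'long_rail'), ('top', 'end_stop')] [ 5.84965e+02  1.10105e+02 -3.08000e-01  1.26667e+02]
[('side', 'long_rail'), ('side', 'end_stop')] [ 5.80829e+02  1.10834e+02 -2.97000e-01  1.18071e+02]
[('top', 'long_rail'), ('top', 'end_stop'), ('side', 'long_rail'), ('side', 'end_stop')] [ 5.82607e+02  1.11059e+02 -3.00000e-01  2.75733e+02]
top [[380.71448868 222.43383067]
 [260.19258373 209.0586789 ]]
side [[345.90951924 172.97195909]
 [333.47214087 253.58081897]]
```

Run:
```python
from cell import arm
from h import *
F={n:arm.grab_frame(n) for n in("top","side")}
its=[];S=[]
for n,f in F.items():
    c=proj(f,[[521,-225,21]])[0]
    rs=arm.silhouettes("block",f)
    r=min(rs,key=lambda r:np.linalg.norm(np.argwhere(r["pixels"]).mean(0)[::-1]-c))
    its.append((f,BLK,r["pixels"].astype(float))); print(n,r["score"],r["pixels"].sum(),np.argwhere(r["pixels"]).mean(0)[::-1])
for s in (its[:1],its[1:],its): print("blk",np.round(fit(s,(521,-225,.1)),3))
p=fit(its,(521,-225,.1))
out=[]
for (f,_,m) in its:
    im=cv2.resize(f["pixels"][:,:,::-1],None,fx=5,fy=5,interpolation=cv2.INTER_CUBIC)
    q=proj(f,box(p,*BLK))
    for i,j in((1,3),(3,7),(7,5),(5,1)): cv2.line(im,*[tuple(int(v) for v in (q[k]+.5)*5) for k in(i,j)],(0,255,255),1)
    j=(582.6,111,-.302)
    q=proj(f,box(j,-150,0,-80,0,0,0))
    for i,k in((2,6),(6,4)): cv2.line(im,*[tuple(int(v) for v in (q[t]+.5)*5) for t in(i,k)],(255,0,255),1)
    row=[]
    for P in([521,-225,21],[550,90,0]):
        u,v=(proj(f,[P])[0]*5).astype(int); row.append(im[v-140:v+140,u-200:u+200])
    out.append(np.hstack(row))
cv2.imwrite("pics/fit1.png",np.vstack(out))
```

```text
top 0.78 881 [381.53916005 220.35414302]
side 0.66 709 [345.03667137 172.3977433 ]
blk [ 5.25144e+02 -2.26827e+02  2.11000e-01  6.05330e+01]
blk [ 5.24281e+02 -2.28088e+02  2.07000e-01  3.87330e+01]
blk [ 5.24674e+02 -2.27198e+02  2.11000e-01  1.04118e+02]Traceback (most recent call last):
  File "<stdin>", line 15, in <module>
  File "h.py", line 6, in box
    x,y,a=pose;c,s=np.cos(a),np.sin(a)
    ^^^^^
ValueError: too many values to unpack (expected 3)
```

```bash
cat >> h.py <<'E'
def overlay(F,p,j,name):
    out=[]
    for f in F.values():
        im=cv2.resize(f["pixels"][:,:,::-1],None,fx=5,fy=5,interpolation=cv2.INTER_CUBIC)
        q=proj(f,box(p,*BLK))
        for i,k in((1,3),(3,7),(7,5),(5,1)): cv2.line(im,*[tuple(int(v) for v in (q[t]+.5)*5) for t in(i,k)],(0,255,255),1)
        q=proj(f,box(j,-150,0,-80,0,0,0))
        for i,k in((2,6),(6,4)): cv2.line(im,*[tuple(int(v) for v in (q[t]+.5)*5) for t in(i,k)],(255,0,255),1)
        row=[]
        for P in([p[0],p[1],21],[550,90,0]):
            u,v=(proj(f,[P])[0]*5).astype(int); row.append(im[v-140:v+140,u-200:u+200])
        out.append(np.hstack(row))
    cv2.imwrite(name,np.vstack(out))
JIG=(582.6,111,-.302)
def J(u,v):
    x,y,a=JIG;c,s=np.cos(a),np.sin(a); return np.array([x+c*u-s*v,y+s*u+c*v])
def quat(yj):
    # tool z down, tool x (jaw dir) at world yaw yj
    from scipy.spatial.transform import Rotation as R
    c,s=np.cos(yj),np.sin(yj)
    X=np.array([c,s,0]);Z=np.array([0,0,-1.]);Y=np.cross(Z,X)
    q=R.from_matrix(np.column_stack([X,Y,Z])).as_quat(); return [q[3],q[0],q[1],q[2]]
E
python3 - <<'E'
from cell import arm
from h import *
F={n:arm.grab_frame(n) for n in("top","side")}
overlay(F,(524.7,-227.2,.211),JIG,"pics/fit1.png")
for s in(1,-1):
    for x,y,a in((524.7,-227.2,.211),(*J(-60,-120),-.302),(*J(-45,-28),-.302)):
        for z in(150,16):
            q=arm.ik([x,y,z],quat(a+s*np.pi/2)); print(s,z,None if q is None else np.round(q,2))
E
```

```text
1 150 [ 1.28  1.04 -0.31  2.29  4.43  1.36 -1.34]
1 16 [ 2.04  1.84 -0.88  2.09 -1.12  0.42 -1.41]
1 150 None
1 16 [-0.72  1.53 -0.06  2.34  1.96  1.96 -2.21]
1 150 None
1 16 [-0.63  1.42 -0.21  2.22  2.05  2.01 -1.89]
-1 150 None
-1 16 None
-1 150 None
-1 16 None
-1 150 None
-1 16 None
```

View pics/fit1.png

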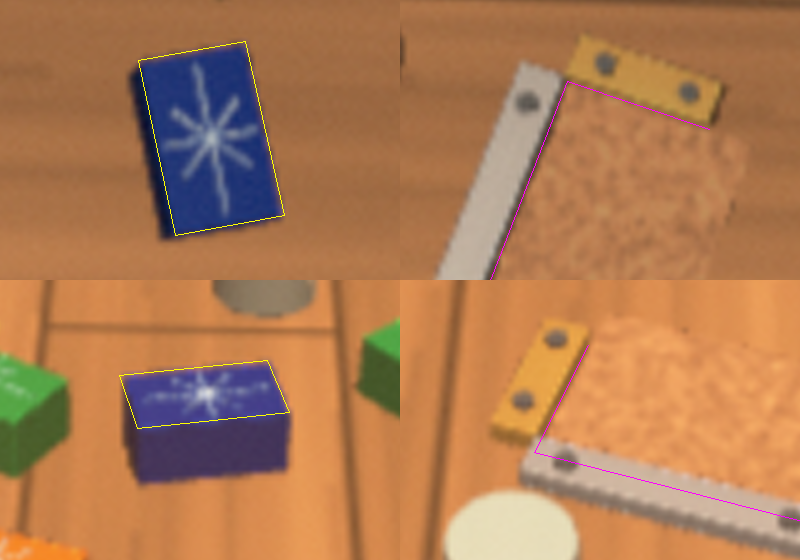

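The fits agree with the image to about 1–2 mm, and the crop confirms the blue block. The IK results are odd because this tool's y axis, not z, points along the fingers. I'll fix the quaternion helper.

```bash
sed -i 's/X=np.array(\[c,s,0\]);Z=.*$/X=np.array([c,s,0]);Y=np.array([0,0,-1.]);Z=np.cross(X,Y)/' h.py
python3 - <<'E'
from cell import arm
from h import *
for s in(1,-1):
    for x,y,a in((524.7,-227.2,.211),(*J(-60,-120),-.302),(*J(-45,-28),-.302)):
        for z in(150,16):
            q=arm.ik([x,y,z],quat(a+s*np.pi/2)); print(s,z,None if q is None else np.round(q,2))
print(arm.hold_point_z)
E
```

```text
1 150 [ 0.25  0.42  0.14  1.84 -0.08  0.88  2.21]
1 16 [ 0.44  0.63 -0.1   1.89  0.1   0.63  2.06]
1 150 [ 0.02  0.3  -0.12  2.03  0.05  0.82  1.14]
1 16 [ 0.06  0.53 -0.18  2.09  0.18  0.53  1.03]
1 150 [-0.06  0.38 -0.21  1.91  0.1   0.86  0.95]
1 16 [-0.05  0.6  -0.23  1.96  0.23  0.6   0.84]
-1 150 [-0.07  0.47  0.56  1.85 -0.31  0.91 -0.73]
-1 16 [-0.07  0.7   0.57  1.91 -0.57  0.7  -0.52]
-1 150 [-0.37  0.3   0.33  2.04 -0.13  0.82 -1.83]
-1 16 [-0.35  0.55  0.32  2.1  -0.33  0.54 -1.66]
-1 150 [-0.47  0.38  0.29  1.92 -0.14  0.86 -1.98]
-1 16 [-0.45  0.6   0.27  1.98 -0.27  0.6  -1.87]
18.700000000000003
```

Run:
```python
from cell import arm
from h import *
b=(524.7,-227.2,.211);q=quat(b[2]+np.pi/2)
def st(s): o=arm.observe();print(s,round(o["t"],2),np.round(o["tool_pos"],1),np.round(o["contact_force"],1),round(o["width"],1))
st("0")
arm.goto([b[0],b[1],130],q);st("above")
arm.move_straight([b[0],b[1],13],q,feed=60);st("down")
arm.hold(.3);st("down")
F={n:arm.grab_frame(n) for n in("top","side")}
overlay(F,b,JIG,"pics/down.png")
```

```text
0 2.5 [240.3 603.9 231.3] [-0.2 -1.3  0.1] 85.5
above 5.6 [ 525.2 -226.2  130. ] [-0.9 -0.  -0.3] 85.5
down 7.7 [ 524.9 -227.3   13.3] [-0.1 -0.   0.6] 85.5
down 8.0 [ 524.7 -227.2   13.1] [-0.2 -0.1 -0.3] 85.4
```

View pics/down.png

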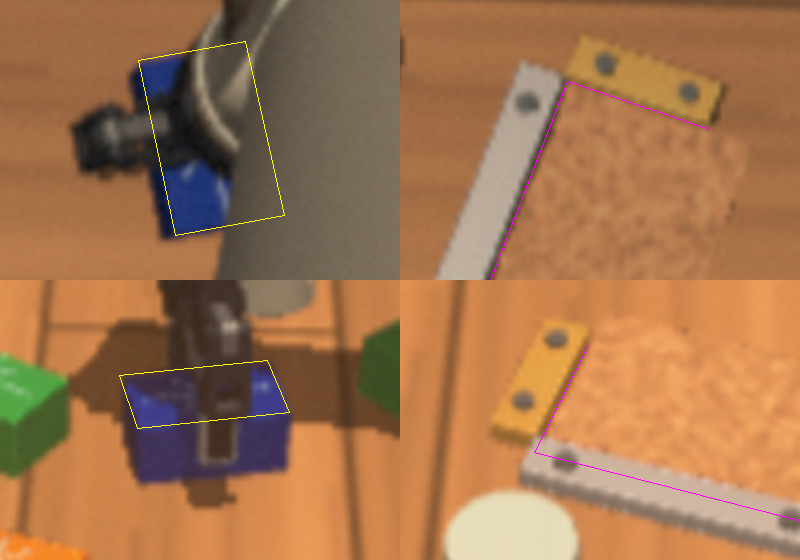

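The jaws straddle the middle of the blue block, touching nothing. In the side view the near finger comes down at about crop pixel (217,450), over the block's near long side. Now I'll close gently and check.

Run:
```python
from cell import arm
from h import *
b=(524.7,-227.2,.211);q=quat(b[2]+np.pi/2)
def st(s): o=arm.observe();print(s,round(o["t"],2),np.round(o["tool_pos"],1),np.round(o["contact_force"],1),np.round(o["moment"],2),round(o["width"],1))
arm.gripper_to(50,30);arm.hold(.2);st("grip")
q2=quat(JIG[2]+np.pi/2)
p=J(-62,-125)
arm.move_straight([*p,13],q2,feed=90);st("pre")
arm.hold(.2);st("pre")
F={n:arm.grab_frame(n) for n in("top","side")}
overlay(F,(*p,JIG[2]),JIG,"pics/pre.png")
print(p)
```

```text
grip 8.68 [ 524.7 -227.1   13.1] [-1.3  1.1  2.1] [ 0.18  0.16 -0.07] 55.6
pre 11.51 [486.2   9.9  13. ] [ 0.2 -2.9  3.7] [-0.51 -0.01 -0.05] 55.4
pre 11.71 [486.2   9.9  13. ] [-0.3 -2.9  3.7] [-0.58 -0.    0.  ] 55.8
[486.2271147   10.09773551]
```

View pics/pre.png

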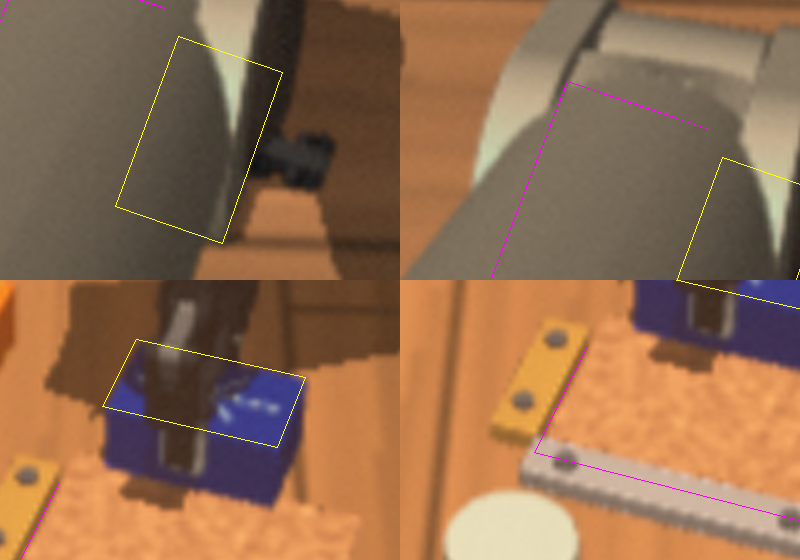

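```bash
cat > press.py <<'E'
from cell import arm
from h import *
q2=quat(JIG[2]+np.pi/2)
c,s=np.cos(JIG[2]),np.sin(JIG[2])
def jf(n=3):
    fs=[]
    for _ in range(n):
        arm.hold(.05);fs.append(arm.observe()["contact_force"])
    f=np.mean(fs,0); return np.array([c*f[0]+s*f[1],-s*f[0]+c*f[1],f[2]])
def jp():
    o=arm.observe();d=np.array(o["tool_pos"][:2])-JIG[:2]
    return np.round([c*d[0]+s*d[1],-s*d[0]+c*d[1],o["tool_pos"][2]],2),round(o["t"],2),round(o["width"],1)
def go(u,v,feed): arm.move_straight([*J(u,v),13],q2,feed=feed)
E
python3 - <<'E'
from press import *
go(-62,-38,50);b=jf();print("base",np.round(b,1),jp())
v=-38
while v<-20:
    v+=1 if v<-33 else .5
    go(-62,v,15);f=jf(2);print(v,np.round(f-b,1),jp())
    if f[1]-b[1]<-6:break
E
```

```text
base [ 0.3 -4.6  7.1] (array([-62.39, -38.5 ,  13.07]), 13.85, 55.4)
-37 [-0.4  0.1  0.8] (array([-62.4 , -37.65,  13.04]), 14.2, 55.3)
-36 [ 0.1 -0.3  0.3] (array([-62.39, -36.69,  13.04]), 14.55, 55.8)
-35 [-0.2 -0.2 -0.1] (array([-62.42, -35.71,  13.03]), 14.9, 55.6)
-34 [ 0.5 -0.1  0.1] (array([-62.39, -34.72,  13.05]), 15.25, 55.7)
-33 [-0.3  0.4  0.1] (array([-62.37, -33.73,  13.05]), 15.6, 55.4)
-32.5 [-0.4 -0.8  0.5] (array([-62.36, -33.33,  13.07]), 15.95, 55.6)
-32.0 [-0.8 -0.1  0.3] (array([-62.36, -32.84,  13.07]), 16.3, 55.7)
-31.5 [-1.1 -0.4 -0. ] (array([-62.38, -32.36,  13.05]), 16.65, 55.3)
-31.0 [-0.2 -1.   1. ] (array([-62.38, -31.86,  13.03]), 17.0, 55.6)
-30.5 [-0.2  0.  -0.1] (array([-62.34, -31.38,  13.07]), 17.35, 55.7)
-30.0 [ 0.3 -1.   0.2] (array([-62.38, -30.87,  13.05]), 17.7, 55.4)
-29.5 [-0.8 -0.2  0.5] (array([-62.35, -30.36,  13.07]), 18.05, 55.9)
-29.0 [ 0.3 -0.6  0.1] (array([-62.38, -29.88,  13.05]), 18.4, 55.4)
-28.5 [-0.7 -1.   0.8] (array([-62.33, -29.36,  13.09]), 18.75, 55.5)
-28.0 [-0.3 -1.9  1.1] (array([-62.37, -29.11,  13.05]), 19.1, 55.5)
-27.5 [-0.3 -1.9  1.8] (array([-62.35, -29.1 ,  13.07]), 19.45, 55.6)
-27.0 [-0.4 -3.5  2.2] (array([-62.36, -29.08,  13.09]), 19.8, 55.6)
-26.5 [-1.1 -4.6  3.4] (array([-62.38, -29.11,  13.07]), 20.15, 55.3)
-26.0 [-1.5 -5.2  3.8] (array([-62.38, -29.07,  13.08]), 20.5, 55.6)
-25.5 [-0.1 -6.3  5.1] (array([-62.41, -29.04,  13.1 ]), 20.85, 55.3)
```

Run:
```python
from press import *
v=-25.5;go(-58,v,20);b=jf();print("base",np.round(b,1),jp())
go(-51,v,25);f=jf();print(np.round(f,1),jp())
u=-51
while u<-36:
    u+=.75
    go(u,v,15);f=jf(2);print(u,np.round(f,1),jp())
    if f[0]-b[0]<-7:break
F={n:arm.grab_frame(n) for n in("top","side")}
overlay(F,(*J(-45,-28),JIG[2]),JIG,"pics/in.png")
```

```text
base [ -9.8 -11.   20.7] (array([-62.05, -29.07,  12.88]), 21.35, 55.6)
[-14.2 -11.1  25.4] (array([-57.53, -29.12,  12.65]), 21.93, 55.4)
-50.25 [-16.3 -11.6  27.3] (array([-57.45, -29.16,  12.64]), 22.28, 55.2)
-49.5 [-16.8 -12.2  28.3] (array([-56.95, -29.16,  12.63]), 22.63, 55.5)
```

View pics/in.png

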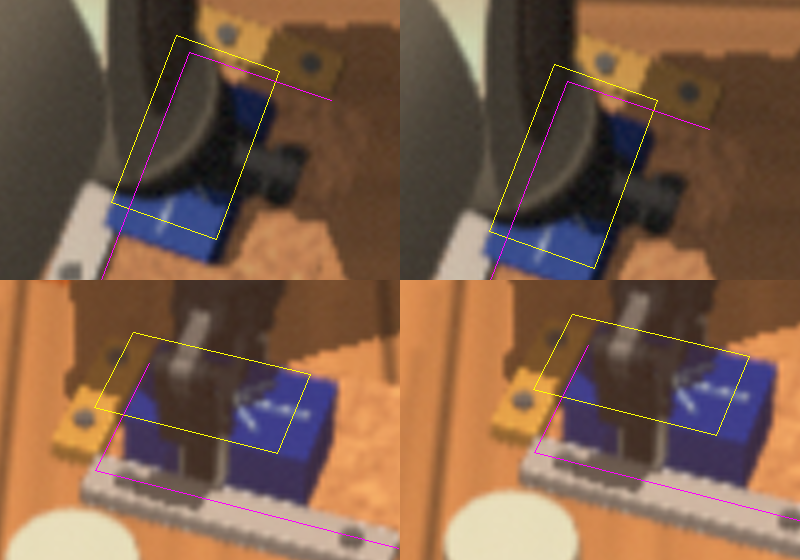

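Downforce has built up through the arm's compliance (fz 28 N), and the friction from it holds back the x motion. I'll relieve it by raising the commanded z under force control, while watching that the block stays down.

Run:
```python
from press import *
from scipy.spatial.transform import Rotation as R
def go3(u,v,z,feed=15): arm.move_straight([*J(u,v),z],q2,feed=feed)
def tilt():
    w=arm.observe()["tcp_rot"];m=R.from_quat([*w[1:],w[0]]).as_matrix();return np.round(m[:,1],4),np.round(np.arctan2(m[1,0],m[0,0])-JIG[2]-np.pi/2,4)
print(tilt(),np.round(arm.observe()["moment"],2))
z=13
for i in range(6):
    z+=1
    go3(-49.5,-25.5,z);f=jf(2);print(z,np.round(f,1),jp(),tilt())
    if f[2]<9:break
```

```text
(array([-0.0152, -0.0012, -0.9999]), np.float64(-0.0007)) [-1.32  3.79 -0.17]
14 [-10.1  -9.8  13.1] (array([-55.39, -29.16,  12.67]), 23.08, 55.6) (array([-0.0125, -0.0021, -0.9999]), np.float64(-0.0009))
15 [-4.  -8.2 -0.6] (array([-54.26, -29.17,  12.73]), 23.43, 55.5) (array([-0.0105, -0.0028, -0.9999]), np.float64(-0.0012))
```

```bash
cat >> press.py <<'E'
def go3(u,v,z,feed=20): arm.move_straight([*J(u,v),z],q2,feed=feed)
E
python3 - <<'E'
from press import *
z=14.8;u=-49.5;v=-25.5;last=None
while u<-36:
    u+=1
    go3(u,v,z);f=jf(2);p=jp();print(u,round(z,2),np.round(f,1),p)
    z+=np.clip((f[2]-4)/14*.7,-.6,.8)
    if f[0]<-9 and abs(p[0][0]-last)<.25:break
    if p[1]>33: break
    last=p[0][0]
E
```

```text
-48.5 14.8 [-7.2 -8.2  4.4] (array([-54.05, -29.15,  12.72]), 23.78, 55.4)
-47.5 14.82 [-6.6 -8.2  3.7] (array([-53.01, -29.15,  12.74]), 24.13, 55.9)
-46.5 14.8 [-7.3 -8.9  4.2] (array([-52.05, -29.2 ,  12.73]), 24.48, 55.6)
-45.5 14.82 [-6.6 -8.2  3.8] (array([-51.04, -29.2 ,  12.73]), 24.83, 55.6)
-44.5 14.8 [-6.5 -8.8  4.4] (array([-50.06, -29.21,  12.73]), 25.18, 55.1)
-43.5 14.82 [-6.7 -8.4  4.6] (array([-49.03, -29.22,  12.72]), 25.53, 55.3)
-42.5 14.86 [-6.5 -8.1  3.5] (array([-47.97, -29.22,  12.72]), 25.88, 55.3)
-41.5 14.83 [-6.6 -8.2  4.1] (array([-47.08, -29.21,  12.71]), 26.23, 55.6)
-40.5 14.83 [-7.  -8.9  3.9] (array([-46.03, -29.22,  12.73]), 26.58, 55.5)
-39.5 14.83 [-6.4 -8.6  4.4] (array([-45.06, -29.2 ,  12.73]), 26.93, 55.7)
-38.5 14.85 [-6.1 -9.4  4.7] (array([-44.01, -29.25,  12.72]), 27.28, 55.4)
-37.5 14.88 [-9.  -8.5  6.2] (array([-43.97, -29.23,  12.72]), 27.63, 55.7)
```

Run:
```python
from press import *
z=14.9;u=-37.5;v=-25.5
for k in range(14):
    if k%2==0: u+=1
    else: v+=.75
    go3(u,v,z);f=jf(2);p=jp();print(u,v,round(z,2),np.round(f,1),p)
    z+=np.clip((f[2]-5)/14*.7,-.6,.8)
    if f[0]<-17 and f[1]<-13:break
F={n:arm.grab_frame(n) for n in("top","side")}
overlay(F,(*J(-45,-28),JIG[2]),JIG,"pics/in2.png")
print([(n,[(np.round(d["centre"]),round(d["score"],2)) for d in arm.spot_point("block",F[n])]) for n in F])
```

```text
-36.5 -25.5 14.9 [-11.5  -8.9   8.2] (array([-43.97, -29.24,  12.73]), 27.98, 55.6)
-36.5 -24.75 15.06 [-12.  -10.4   9.2] (array([-43.97, -29.21,  12.75]), 28.33, 55.4)
-35.5 -24.75 15.27 [-12.8 -10.1   9.4] (array([-43.97, -29.2 ,  12.77]), 28.68, 55.6)
-35.5 -24.0 15.49 [-13.  -11.2   9.3] (array([-43.96, -29.17,  12.83]), 29.03, 55.6)
-34.5 -24.0 15.71 [-14.8 -10.9  10.7] (array([-43.93, -29.18,  12.86]), 29.38, 55.6)
-34.5 -23.25 15.99 [-14.2 -13.    9. ] (array([-43.94, -29.13,  12.91]), 29.73, 55.5)
-33.5 -23.25 16.19 [-15.8 -12.6  10.2] (array([-43.89, -29.16,  12.95]), 30.08, 55.6)
-33.5 -22.5 16.45 [-15.1 -13.5   8.3] (array([-43.88, -29.13,  13.  ]), 30.43, 55.1)
-32.5 -22.5 16.62 [-18.1 -13.8  10.8] (array([-43.87, -29.11,  13.04]), 30.78, 55.6)
[('top', [(array([ 655., -240.,   -3.]), 0.76), (array([532.,  96.,  -0.]), 0.67), (array([ 374., -302.,    2.]), 0.57)]), ('side', [(array([ 654., -241.,   -1.]), 0.94), (array([ 374., -300.,    1.]), 0.79), (array([532.,  97.,  -3.]), 0.73), (array([634., -65.,   2.]), 0.64)])]
```

View pics/in2.png

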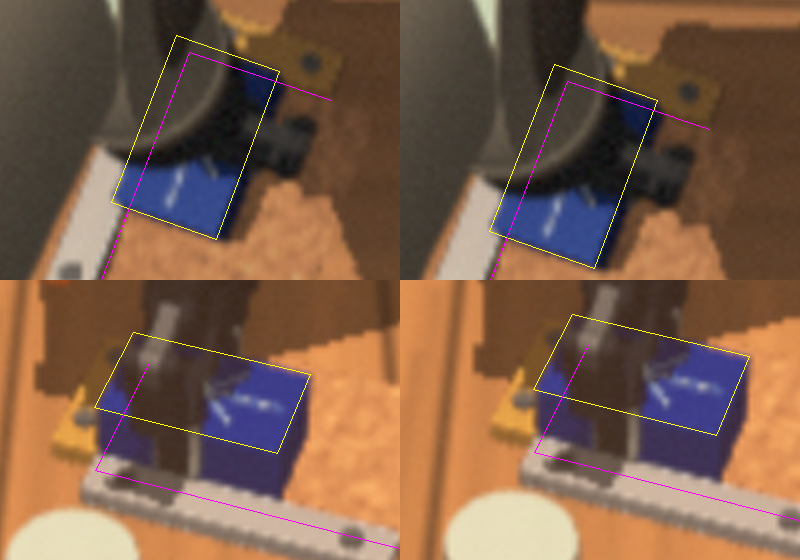

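The block's outline matches the home outline in both views, to about 1 px. Forces rose against both stops while the position stayed fixed, and the fingertip is clear above the rail. One steadiness check, then I'll hand in.

Run:
```python
from press import *
for _ in range(4):
    arm.hold(.3);print(np.round(jf(2),1),jp())
f=arm.grab_frame("side");f2=arm.grab_frame("top")
print([np.round(d["centre"]).tolist() for l in("tumbler_a","stone","pencil") for d in arm.spot_point(l,f2)])
j=np.array([532,96.5])-JIG[:2];print("net block in jig",c*j[0]+s*j[1],-s*j[0]+c*j[1])
cv2.imwrite("pics/last.png",f["pixels"][:,:,::-1])
print(arm.job_done())
```

```text
[-17.1 -13.3  10.2] (array([-43.89, -29.14,  13.04]), 31.38, 55.5)
[-17.1 -13.5  10. ] (array([-43.9 , -29.11,  13.04]), 31.78, 55.5)
[-17.2 -13.5  10.1] (array([-43.88, -29.14,  13.03]), 32.18, 55.1)
[-17.4 -13.6  10.7] (array([-43.85, -29.12,  13.05]), 32.58, 55.5)
[[482.0, -412.0, 1.0], [754.0, -88.0, 2.0], [720.0, -340.0, -0.0], [720.0, -336.0, -1.0], [530.0, 96.0, -2.0]]
net block in jig -43.99728387853775 -28.893753845967545
the job is handed in; nothing more can be done
None
```

View pics/last.png

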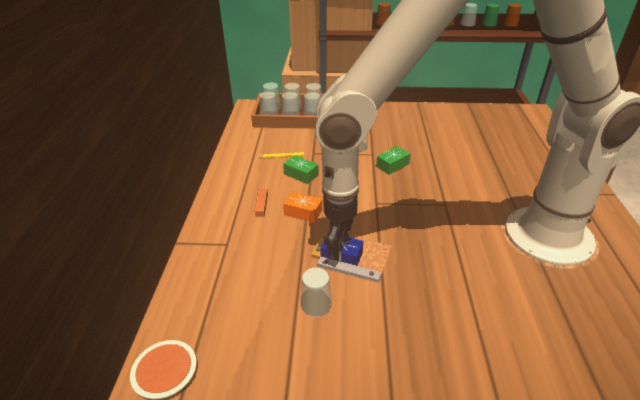

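I gripped the blue block across its width, slid it over the bench onto the cork, and pressed it against the steel rail and then the brass stop. I handed the job in at about 33 s with the block still gripped and pressed.

- **Pressing:** over 1.8 s before handing in, the wrist force was steady at about 17 N toward the end stop and 13.5 N toward the rail. Friction is included, so I estimate about 5–13 N on each stop; the contact forces themselves can't be read.
- **Position:** the tool stood still. The network put the block at (-44, -29) mm in the jig frame (home is -45, -28), and its outline matched home in both views to about 1 px, roughly 2.5 mm.
- **Other things:** tumbler_b, the stone and the pencil read within 2–3 mm of where they were at the start. The top view missed tumbler_a in that last check, but the side picture shows it standing in its place at pixel (316,292).
- **What went wrong:** while sliding along the rail, downforce built up to 28 N and held the block back, and I relieved it by raising the commanded height. The top and side jig fits also disagreed by about 4 mm in x, so I found both stops by touch.

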